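# Close up the parts storage, leaving the empty drawer out

### The job

Close up the parts storage using fingertip pushes only, without pinching or lifting anything: push the two small drawers that hold parts (the battery cells and the pin boards) fully home, and swing the lid of the clear organiser box over and down until it is shut flat. Leave the empty drawer standing open just as it is, as the sign that it needs a refill, and do not shift any of the things lying around.

Things in the scene. Friction and masses are not known exactly. Their poses are not given: they have to be found in the camera images.
- battery_drawer (a joint): slide, m: 0 = fully home (front against the shell), grows as the drawer comes out towards its front side, stop at 0.085. Starts 0.045 to 0.075. This drawer holds two small round battery cells near its front. Slides with about 1.5 N of friction, no spring, stays where left.
- battery_drawer_front (a point): point on the outer face of the battery drawer's front panel, midway across, 43 mm above the table, moves with the drawer. x points into the unit (the closing direction, level), y along the panel, z up. Panel 88 mm wide, reaching 30 mm below and 24 mm above this point; a pull lip 40 mm wide juts out 11 mm from its face, 22.5 to 27.5 mm below this point. The unit's top is 27 mm above this point.
- header_drawer (a joint): slide, m: 0 = fully home (front against the shell), grows as the drawer comes out towards its front side, stop at 0.085. Starts 0.045 to 0.075. This drawer holds two small boards with upright pins near its front. Slides with about 1.5 N of friction, no spring, stays where left.
- header_drawer_front (a point): point on the outer face of the pin-board drawer's front panel, midway across, 43 mm above the table, moves with the drawer. x points into the unit (the closing direction, level), y along the panel, z up. Panel 88 mm wide, reaching 30 mm below and 24 mm above this point; a pull lip 40 mm wide juts out 11 mm from its face, 22.5 to 27.5 mm below this point. The unit's top is 27 mm above this point.
- empty_drawer (a joint): slide, m: 0 = fully home (front against the shell), grows as the drawer comes out towards its front side, stop at 0.085. Starts 0.045 to 0.075. This drawer is empty. Slides with about 1.5 N of friction, no spring, stays where left.
- empty_drawer_front (a point): point on the outer face of the empty drawer's front panel, midway across, 43 mm above the table, moves with the drawer. x points into the unit (the closing direction, level), y along the panel, z up. Panel 88 mm wide, reaching 30 mm below and 24 mm above this point; a pull lip 40 mm wide juts out 11 mm from its face, 22.5 to 27.5 mm below this point. The unit's top is 27 mm above this point.
- organiser: small clear plastic box, 92 x 118 x 29 mm, fixed to the table, left of the drawers; origin at the centre of its underside, z up, x from its front to its hinged rear side (the two blue snaps sit on the lid's free edge), y along its 118 mm length. Its lid hinges about the y axis at x = +42, z = +21 mm.
- organiser_lid (a joint): hinge, rad: 0 = shut flat on the box, top face 29 mm above the table; grows as it opens upward and back, about 1.57 = upright. Starts 1.62 to 1.78, leaning slightly back. The clear lid is a plate 85 mm from hinge to front edge, 116 mm wide; its outer face lies 8 mm outside the hinge axis (behind it when upright). Light hinge friction (0.02 N m), no spring, no latch.
- cap: capacitor, dark upright cylinder 22 mm across, 34 mm high, standing on top of one drawer unit, towards its rear; loose, origin at the centre of its underside as it lies
- tin: round flat flux tin, 45 mm across, 22 mm high, on top of another drawer unit, towards its rear; loose, origin at the centre of its underside as it lies
- glue: white glue bottle, 36 mm across, 105 mm high, standing behind, between drawers and organiser; loose, origin at the centre of its underside as it lies
- cutters: side cutters with red handles, 138 x 44 x 11 mm, lying in front of the drawers; loose, origin at the centre of its underside as it lies
- driver: screwdriver with yellow handle, 164 x 21 x 20 mm, lying in front of the drawers; loose, origin at the centre of its underside as it lies
- cell0: round battery cell lying in the battery drawer, 14 x 50 x 14 mm, the nearer to its front; loose in the drawer, slides along in it; origin at the centre of its underside
- cell1: the other battery cell in the battery drawer, same size; loose in the drawer, slides along in it; origin at the centre of its underside
- header0: small brown board with a row of upright pins in the pin-board drawer, 21 x 30 x 14 mm; loose in the drawer, slides along in it; origin at the centre of its underside
- header1: the other such board in the pin-board drawer; loose in the drawer, slides along in it; origin at the centre of its underside

How it is judged:
At the end, for the whole second after the job is handed in: Battery and pin-board drawers within 4 mm of home with their parts still lying in them (undersides below 30 mm), organiser lid within 0.08 rad of shut, empty drawer within 10 mm and every other loose thing within 20 mm of where it started (value of joint each of battery_drawer, header_drawer below 0.004 m and value of joint organiser_lid below 0.08 rad and distance of empty_drawer_front from where it was at the start of the episode below 0.01 m and not (distance of any of cap, tin, glue, cutters, driver from where it was at the start of the episode above 0.02 m) and height (world z) of each of cell0, cell1, header0, header1 below 0.03 m); the robot touches nothing.
It fails at once if a part is lifted out of its drawer (its underside more than 45 mm above the table) (height (world z) of any of cell0, cell1, header0, header1 above 0.045 m).
It fails at once if the empty drawer is moved by more than 10 mm (distance of empty_drawer_front from where it was at the start of the episode above 0.01 m).
It fails at once if a loose thing lying around is shifted, lifted or knocked over (moved more than 20 mm) (distance of any of cap, tin, glue, cutters, driver from where it was at the start of the episode above 0.02 m).
It also fails if it takes over 58 s, if anything falls off the work surface, if the arm or the gripper's body presses on something with over 40 N, if the wrist force passes 120 N, or if a joint passes its speed limit or range.

### The arm

A 6-joint arm with a two-finger parallel gripper is mounted at the origin on a cart in front of the work surface, level with it; the furniture and walls round the work are solid. World frame = base frame: x ahead of the robot, y to its left, z up, the work surface at z = 0. Lengths are in m, angles in rad, forces in N, time in s.
With the tool pointing down it reaches from about 0.3 to 0.775 m from the base axis. Payload 14.6 kg.
Tool frame: the origin (TCP) lies at the centre of the arm's flange, where the gripper is bolted on; the fingertips stand 199 mm ahead of it and the grasp point (between the pads) lies 180 mm ahead of it; z points along the fingers, y is the line along which they close (so a half turn about z gives the same grasp; the last joint's range is limited). The gripper opens to 94 mm and grips with 3 to 60 N. Pads are 16 mm wide; open, the fingers measure 119 mm over their backs; the gripper's body (75 mm by 177 mm) begins 78 mm behind the grasp point.
Start: joints at [1.037, 0.3, 1.521, -0, 1.321, -0.067], TCP at [0.248, 0.491, 0.405] pointing down, gripper open.
Joint ranges: [-3.03, 3.03], [-0.79, 2.21], [0.23, 2.52], [-1.04, 4.18], [0, 3.07], [-2.55, 2.55]. Speed limits (rad/s): [2.22, 2.22, 2.57, 3.14, 3.14, 3.14].

### API

Orientations are given as [roll, pitch, yaw] about the fixed x, y, z axes, in that order (R = Rz(yaw) Ry(pitch) Rx(roll)).
In Python, from station import ctrl gives the robot as it stands. The module is installed in compiled form; this text tells all that it offers.
- The arm moves only by the tool servo_tool, never from a script. Its argument "motion" is a list of rows, each a list of 5 numbers: the closure, from 0 (fully open) to 1 (shut), then the shift along the world's x, y, z in cm, then the turn about the world's z in degrees. A call has 1 to 20 rows; each row is the pose to reach, as a shift and turn from the pose commanded when the call began; what a row does not reach only later rows make up. A row lasts 1/8 s, in which the tool goes at most 62.5 mm and 10.7 degrees, less where a joint would pass 70% of its speed; a pose out of reach is approached as far as the arm can. A call with a gripper value outside its range is refused whole. The fingers move at their own pace and stop on an object; "squeeze" is the grip in N (left out, the last holds). Time passes only in rows, so rows that repeat a pose let the fingers close. It gives the time, the measured TCP pose, the force, the opening and the grip force at its end, in the units of the state.
- ctrl.get_obs(): the state, without advancing time (a new reading comes with each control period).
- ctrl.camera(name): name is "side" or "top" or "wrist"; returns a dict with "image" (420x560x3 uint8, red, green, blue), "fx", "fy", "cx", "cy" (pixels), "dist" ([k1, k2, p1, p2, k3] as OpenCV has them; the pictures are not rectified), "camera_from_world" (4x4, takes a point from world to camera coordinates); the wrist camera has in their place "hand_eye" (4x4, takes a point from camera to tool coordinates, whose origin is the TCP and whose axes are the flange's). Camera axes: x right, y up, looking along -z (the intrinsics and any distortion apply to the point x, -y, -z); pixel columns grow to the right and rows downward; lengths in m; the calibration is good to about 2 mm. A picture is of the moment at which its call begins: read the wrist's pose just before it. There is no depth.
- ctrl.hand_in(): hands the job in; it is judged then, once.
The state is a dict: "time_s": time; "qpos": joint angles; "joint_vel": joint speeds; "tau": joint torques, N m; "ee_pos": TCP position; "eef_rot": TCP orientation; "force": force on the tool from outside, world axes, zero at the start; "moment": the same for the moment, N m; "grip_width": finger opening in m; "grip_force": force on a finger pad.
Only numpy, scipy, OpenCV 4.12 (cv2) and the standard library are available. Lean on these libraries where they do the work, as an engineer would, in place of code of your own. Each camera call takes 0.05 s, during which the arm holds its last target. There are 200 camera calls.

## Working session

There is one attempt and no reset: what is moved stays moved. The work goes in short steps, Python scripts to look and compute and a tool call to move; the robot and the scene stay as the last step left them, time stands still between calls to the robot, and variables do not carry over. Pictures are saved under pics/ and viewed, at most 10 in all, crops included, and the job is handed in when it is done.

Besides the shell and the picture viewer there is one more tool, called after "Call:" as a command line: name --pt "numbers of a row" for each row, then --argument value for the rest. servo_tool: Moves the arm, as the interface text tells. Its arguments: {"type":"object","properties":{"motion":{"type":"array","items":{"type":"array","items":{"type":"number"}}},"squeeze":{"type":"number"}},"required":["motion"]}

```bash
mkdir -p pics; cat > h.py <<'E'
import numpy as np, cv2
from station import ctrl
def ray(c,u,v):
    K=np.array([[c['fx'],0,c['cx']],[0,c['fy'],c['cy']],[0,0,1]])
    p=cv2.undistortPoints(np.array([[[u,v]]],float),K,np.array(c['dist'],float))[0,0]
    T=np.linalg.inv(np.array(c['camera_from_world']))
    return T[:3,3],T[:3,:3]@np.array([p[0],-p[1],-1])
def onz(c,u,v,z):
    o,d=ray(c,u,v); return o+d*(z-o[2])/d[2]
def proj(c,P):
    K=np.array([[c['fx'],0,c['cx']],[0,c['fy'],c['cy']],[0,0,1]])
    T=np.array(c['camera_from_world']);q=T[:3,:3]@np.array(P)+T[:3,3];q=q*[1,-1,-1]
    return cv2.projectPoints(q.reshape(1,1,3),np.zeros(3),np.zeros(3),K,np.array(c['dist'],float))[0].ravel()
E
python3 - <<'E'
from h import *
import pickle
for n in ['top','side']:
    c=ctrl.camera(n); pickle.dump(c,open(n+'.pkl','wb'))
    im=cv2.cvtColor(c['image'],cv2.COLOR_RGB2BGR); cv2.imwrite(f'pics/{n}0.png',cv2.resize(im,(800,600)))
    print(n,np.linalg.inv(np.array(c['camera_from_world'])).round(3))
print(ctrl.get_obs())
E
```

```text
top [[ 0.015  0.993 -0.12   0.392]
 [-1.     0.013 -0.016  0.025]
 [-0.015  0.12   0.993  1.462]
 [ 0.     0.     0.     1.   ]]
side [[ 1.     0.012  0.008  0.566]
 [-0.002  0.663 -0.748 -0.626]
 [-0.014  0.748  0.663  0.662]
 [ 0.     0.     0.     1.   ]]
{'time_s': 0.1, 'qpos': array([ 1.03743110e+00,  3.00417444e-01,  1.52149389e+00,  1.61444097e-06,
        1.32069761e+00, -6.65580668e-02]), 'joint_vel': array([-0.00100497, -0.00120927, -0.0015683 ,  0.00158953,  0.00092581,
       -0.00224202]), 'tau': array([ 1.22379137e-03, -5.32646227e+01, -3.53283191e+01,  7.08780019e-02,
        2.35329353e-02, -5.05872106e-05]), 'ee_pos': array([0.24749075, 0.49114463, 0.40415254]), 'eef_rot': array([-3.14057872e+00, -6.91523122e-05,  2.67478506e+00]), 'force': array([-0.21229669,  1.10629091, -0.17753449]), 'moment': array([-0.06969663, -0.01569281,  0.00535438]), 'grip_force': 0.0, 'grip_width': 0.0938660483665251}
```

View pics/top0.png

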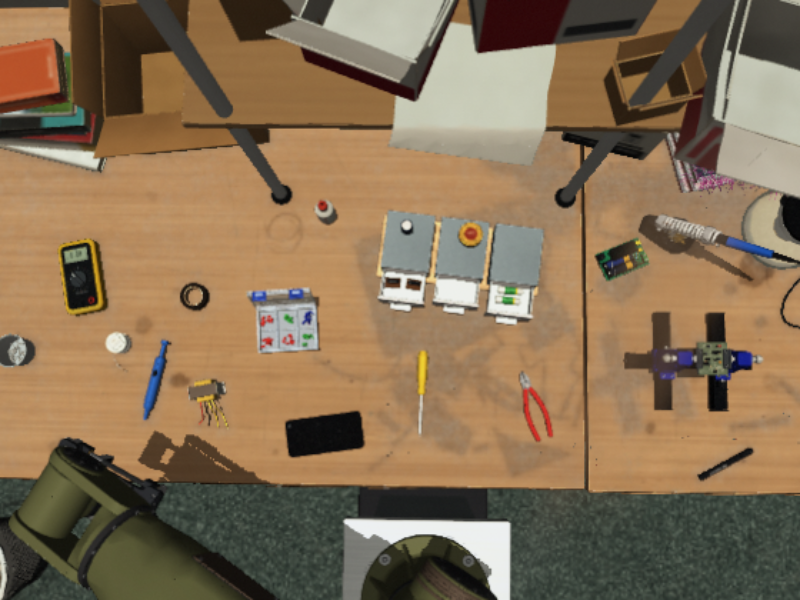

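View pics/side0.png

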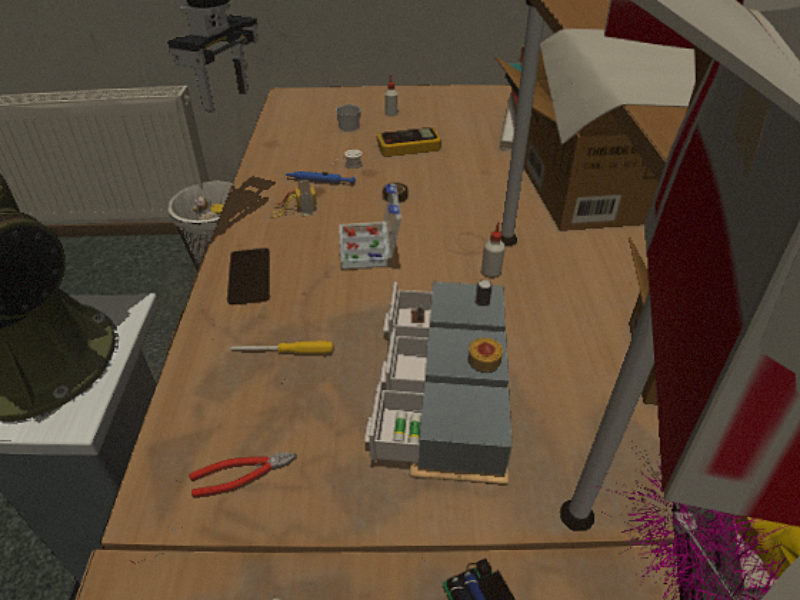

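Header drawer is left at (403,300), the empty one in the middle, and the battery drawer right at (507,310). The organiser is at (285,325) with its lid up at (280,295). I'll zoom in to read corners.

```bash
python3 - <<'E'
from h import *
import pickle
c=pickle.load(open('top.pkl','rb'));im=cv2.cvtColor(c['image'],cv2.COLOR_RGB2BGR)
cv2.imwrite('pics/topz.png',cv2.resize(im[140:260,165:385],(792,432),interpolation=cv2.INTER_CUBIC))
E
```

```text
(no output)
```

View pics/topz.png

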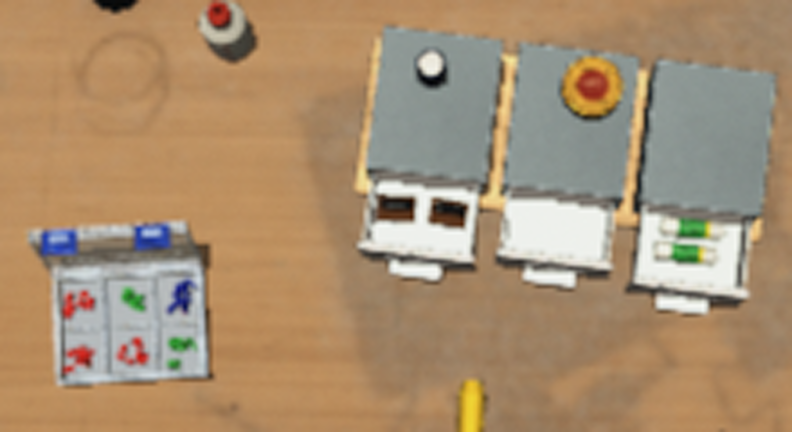

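Panel top edges (crop px): header (360,244)-(475,261), empty (498,257)-(611,270), battery (629,287)-(748,297). Box front corners are (60,384),(211,377) and the lid's free edge runs (30,232)-(187,222).

```bash
python3 - <<'E'
from h import *
import pickle
c=pickle.load(open('top.pkl','rb'))
f=lambda u,v,z: onz(c,165+u/3.6,140+v/3.6,z)
for n,a,b,z in [('head',(360,244),(475,261),.067),('hshell',(368,172),(490,184),.070),('hrear',(383,28),(502,40),.07),('empty',(498,257),(611,270),.067),('bat',(629,287),(748,297),.067),('bshell',(640,208),(764,218),.07),('brear',(655,62),(774,74),.07),
 ('boxfront',(60,384),(211,377),.02),('boxrear',(52,268),(203,262),.02),('lid',(30,232),(187,222),.105),('cap/tin',(432,60),(592,86),.1),('glue',(220,15),(220,15),.1)]:
    A=f(*a,z);B=f(*b,z);d=A-B
    print(n,A.round(3),B.round(3),'mid',((A+B)/2).round(3),'len',np.hypot(*d[:2]).round(3),'yaw',np.degrees(np.arctan2(-d[0],d[1])).round(1))
E
```

```text
head [0.572 0.094 0.067] [0.56  0.008 0.067] mid [0.566 0.051 0.067] len 0.087 yaw -7.7
hshell [0.626 0.089 0.07 ] [ 0.618 -0.003  0.07 ] mid [0.622 0.043 0.07 ] len 0.092 yaw -4.9
hrear [0.737 0.08  0.07 ] [ 0.728 -0.011  0.07 ] mid [0.732 0.035 0.07 ] len 0.091 yaw -5.2
empty [ 0.563 -0.009  0.067] [ 0.554 -0.094  0.067] mid [ 0.559 -0.052  0.067] len 0.085 yaw -5.8
bat [ 0.542 -0.107  0.067] [ 0.536 -0.196  0.067] mid [ 0.539 -0.152  0.067] len 0.089 yaw -4.1
bshell [ 0.601 -0.115  0.07 ] [ 0.595 -0.208  0.07 ] mid [ 0.598 -0.161  0.07 ] len 0.093 yaw -3.9
brear [ 0.713 -0.126  0.07 ] [ 0.705 -0.216  0.07 ] mid [ 0.709 -0.171  0.07 ] len 0.09 yaw -5.1
boxfront [0.466 0.326 0.02 ] [0.473 0.209 0.02 ] mid [0.469 0.267 0.02 ] len 0.117 yaw 3.5
boxrear [0.556 0.335 0.02 ] [0.562 0.218 0.02 ] mid [0.559 0.277 0.02 ] len 0.118 yaw 3.1
lid [0.572 0.334 0.105] [0.581 0.219 0.105] mid [0.577 0.277 0.105] len 0.115 yaw 4.4
cap/tin [0.705 0.042 0.1  ] [ 0.687 -0.077  0.1  ] mid [ 0.696 -0.017  0.1  ] len 0.12 yaw -8.7
glue [0.738 0.2   0.1  ] [0.738 0.2   0.1  ] mid [0.738 0.2   0.1  ] len 0.0 yaw -0.0
```

Call:
servo_tool --pt "1 5 -3 2 5" --pt "1 10 -6 2 10" --pt "1 15 -9 2 15" --pt "1 20 -12 2 20" --pt "1 25 -15 2 25" --pt "1 30 -18 2 31" --pt "1 36.5 -21.2 2 31" --pt "1 36.5 -21.2 2 31" --pt "1 36.5 -21.2 2 31" --pt "1 36.5 -21.2 2 31" --pt "1 36.5 -21.2 2 31" --squeeze 10

```text
time_s: 1.48
ee_pos: [0.6116, 0.28, 0.4252]
eef_rot: [3.141, 0.0, -3.066]
force: [-0.3, 0.9, 0.1]
grip_width: 0.0002
grip_force: 0.0
```

```bash
python3 - <<'E'
from h import *
c=ctrl.camera('side');im=cv2.cvtColor(c['image'],cv2.COLOR_RGB2BGR)
cv2.imwrite('pics/s1.png',cv2.resize(im[20:220,180:400],(770,600*7//6*1),interpolation=cv2.INTER_CUBIC)[:600])
o=ctrl.get_obs();print(o['ee_pos'],o['eef_rot'],o['grip_width'],o['force'],o['time_s'])
E
```

```text
[0.61172951 0.27991001 0.42512125] [ 3.14142516e+00  4.82872122e-04 -3.06608265e+00] 0.0003763989691178898 [ 0.34117572  0.19112158 -0.02735691] 1.525
```

View pics/s1.png

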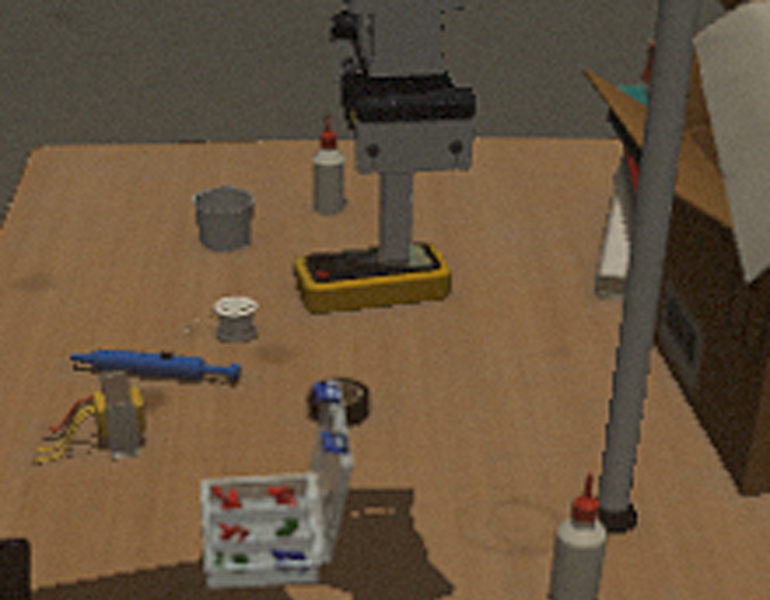

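Gripper is closed and aligned above and behind the lid (finger at (395,215) vs lid edge at (335,430)). Now down, then sweep over.

Call:
servo_tool --pt "1 0 0 -5 0" --pt "1 0 0 -10 0" --pt "1 0 0 -14.5 0" --pt "1 0 0 -14.5 0" --pt "1 -1.5 0 -14.5 0" --pt "1 -2.5 0 -14.5 0" --pt "1 -3.3 -0.1 -14.5 0" --pt "1 -4.1 -0.2 -14.5 0" --pt "1 -5.1 -0.2 -14.5 0" --pt "1 -6.2 -0.3 -14.6 0" --pt "1 -7.4 -0.4 -15.0 0" --pt "1 -8.5 -0.4 -15.7 0" --pt "1 -9.4 -0.4 -16.6 0" --pt "1 -10.2 -0.5 -17.7 0" --pt "1 -10.6 -0.5 -18.7 0" --pt "1 -10.8 -0.5 -19.4 0" --pt "1 -10.9 -0.5 -19.7 0"

```text
time_s: 3.65
ee_pos: [0.5037, 0.2742, 0.2278]
eef_rot: [-3.141, 0.0, -3.067]
force: [-5.3, -5.0, 22.4]
grip_width: 0.0005
grip_force: 11.2
```

```bash
python3 - <<'E'
from h import *
c=ctrl.camera('side');im=cv2.cvtColor(c['image'],cv2.COLOR_RGB2BGR)
cv2.imwrite('pics/s2.png',cv2.resize(im[100:220,210:370],(800,600),interpolation=cv2.INTER_CUBIC))
o=ctrl.get_obs();print(o['ee_pos'],o['force'],o['time_s'])
E
```

```text
[0.50367397 0.27413189 0.22808741] [-4.96023837 -2.17963907  9.44363569] 3.7
```

View pics/s2.png

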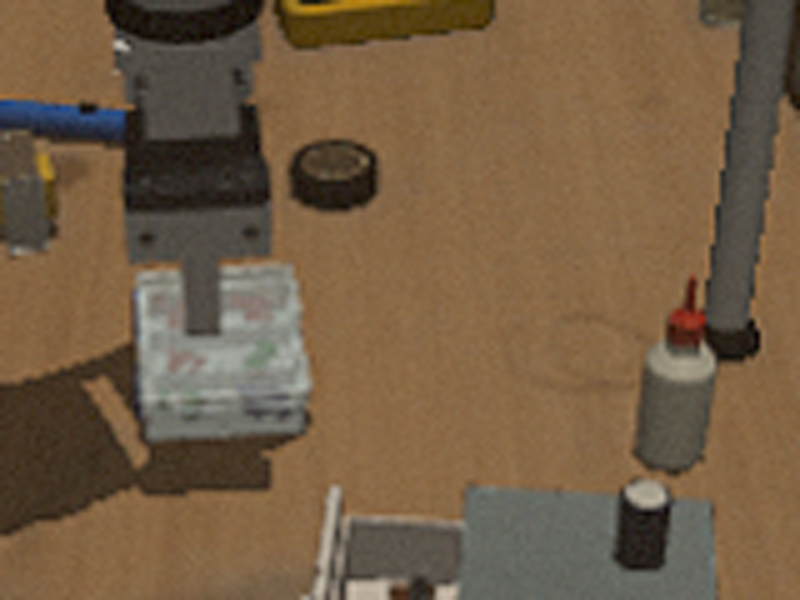

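Lid lies flat on the box under the finger. Next: lift and go in front of the header drawer.

Call:
servo_tool --pt "1 0 0 4 0" --pt "1 0 0 8 0" --pt "1 0.5 -5 8 -3" --pt "1 1.5 -10 8 -6" --pt "1 2.5 -15 8 -9" --pt "1 2.5 -20 8 -9" --pt "1 2.5 -22 8 -9" --pt "1 2.5 -22 4 -9" --pt "1 2.5 -22 1.2 -9" --pt "1 2.5 -22 1.2 -9" --pt "1 2.5 -22 1.2 -9"

```text
time_s: 5.08
ee_pos: [0.5289, 0.0542, 0.2407]
eef_rot: [3.141, 0.001, 3.059]
force: [0.6, 0.8, 0.1]
grip_width: 0.0004
grip_force: 0.0
```

```bash
python3 - <<'E'
from h import *
c=ctrl.camera('side');im=cv2.cvtColor(c['image'],cv2.COLOR_RGB2BGR)
cv2.imwrite('pics/s3.png',cv2.resize(im[140:340,140:400],(780,600),interpolation=cv2.INTER_CUBIC))
o=ctrl.get_obs();print(o['ee_pos'],o['eef_rot'],o['force'],o['time_s'])
E
```

```text
[0.52889972 0.05425116 0.24095854] [3.14135417e+00 1.87706543e-03 3.05893001e+00] [-0.0821296  -0.09248862  0.46035158] 5.125
```

View pics/s3.png

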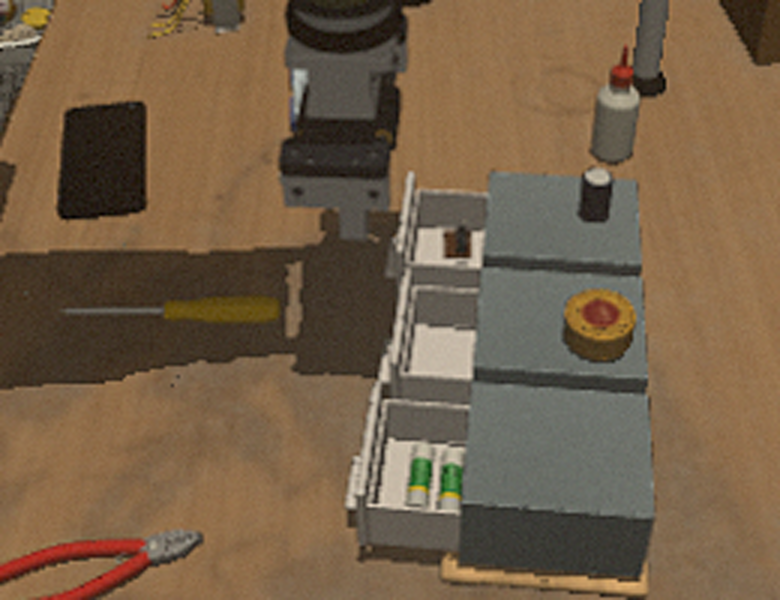

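Finger is in front of the header panel (finger tip (350,235), panel at (405,230)), clear of the driver. Push.

Call:
servo_tool --pt "1 1 -0.1 0 0" --pt "1 1.8 -0.2 0 0" --pt "1 2.4 -0.2 0 0" --pt "1 3 -0.3 0 0" --pt "1 3.5 -0.3 0 0" --pt "1 4 -0.3 0 0" --pt "1 4.5 -0.4 0 0" --pt "1 5 -0.4 0 0" --pt "1 5.5 -0.5 0 0" --pt "1 6 -0.5 0 0" --pt "1 6.5 -0.6 0 0" --pt "1 7 -0.6 0 0" --pt "1 7.3 -0.6 0 0" --pt "1 7.3 -0.6 0 0"

```text
time_s: 6.88
ee_pos: [0.6017, 0.0481, 0.2397]
eef_rot: [3.141, 0.001, 3.059]
force: [0.1, -0.2, 0.5]
grip_width: 0.0005
grip_force: 0.0
```

Call:
servo_tool --pt "1 0.2 0 0 0" --pt "1 0.4 0 0 0" --pt "1 0.6 0 0 0"

```text
time_s: 7.25
ee_pos: [0.6076, 0.0481, 0.2396]
eef_rot: [-3.142, -0.0, 3.059]
force: [-1.4, -1.6, 0.3]
grip_width: 0.0008
grip_force: 0.8
```

Call:
servo_tool --pt "1 0.2 0 0 0" --pt "1 0.4 0 0 0"

```text
time_s: 7.5
ee_pos: [0.6104, 0.0481, 0.2395]
eef_rot: [-3.141, -0.007, 3.059]
force: [-33.0, -2.1, 21.9]
grip_width: 0.0008
grip_force: 16.4
```

Header is home (hard stop at TCP x≈0.610). Back off and go to the battery drawer.

Call:
servo_tool --pt "1 -4 0.4 0 0" --pt "1 -8 0.4 2 0" --pt "1 -11.2 0.4 5 0" --pt "1 -11.2 -5 5 0" --pt "1 -11.2 -10 5 0" --pt "1 -11.2 -15 5 0" --pt "1 -11.2 -19.8 5 0" --pt "1 -11.2 -19.8 3 0" --pt "1 -11.2 -19.8 0 0" --pt "1 -11.2 -19.8 0 0" --pt "1 -11.2 -19.8 0 0"

```text
time_s: 8.88
ee_pos: [0.4999, -0.1498, 0.2407]
eef_rot: [-3.141, 0.001, 3.059]
force: [-0.1, -0.1, -0.2]
grip_width: 0.0005
grip_force: 0.0
```

```bash
python3 - <<'E'
from h import *
c=ctrl.camera('side');im=cv2.cvtColor(c['image'],cv2.COLOR_RGB2BGR)
cv2.imwrite('pics/s4.png',cv2.resize(im[140:340,140:400],(780,600),interpolation=cv2.INTER_CUBIC))
o=ctrl.get_obs();print(o['ee_pos'],o['eef_rot'],o['force'],o['time_s'])
E
```

```text
[ 0.49992144 -0.14983516  0.24095853] [-3.14109204e+00  1.89124177e-03  3.05903323e+00] [-0.2947674  -1.54934811  0.44467049] 8.925
```

View pics/s4.png

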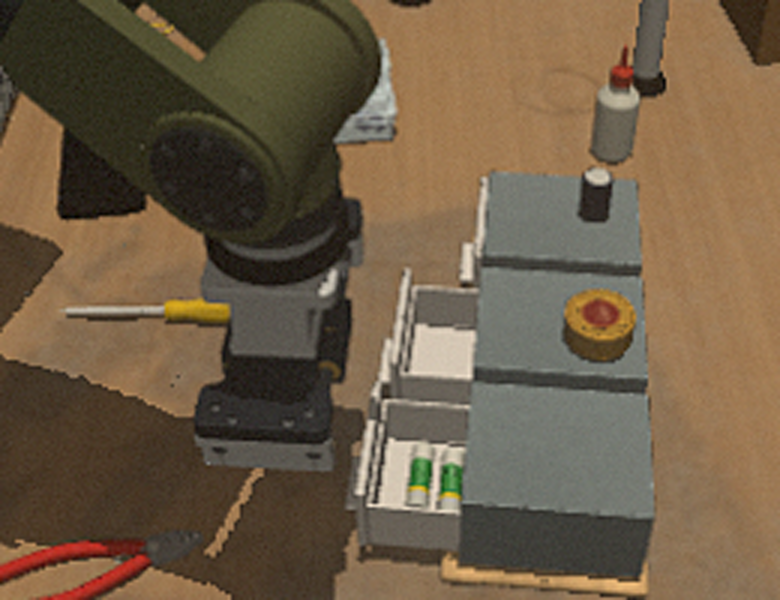

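Header is home at (480,225), the empty drawer is untouched, and the gripper is in front of the battery drawer (finger hidden by the body). Push.

Call:
servo_tool --pt "1 1 -0.1 0 0" --pt "1 2 -0.2 0 0" --pt "1 2.6 -0.2 0 0" --pt "1 3.2 -0.3 0 0" --pt "1 3.7 -0.3 0 0" --pt "1 4.2 -0.4 0 0" --pt "1 4.7 -0.4 0 0" --pt "1 5.2 -0.4 0 0" --pt "1 5.7 -0.5 0 0" --pt "1 6.2 -0.5 0 0" --pt "1 6.7 -0.6 0 0" --pt "1 7.2 -0.6 0 0" --pt "1 7.6 -0.6 0 0" --pt "1 7.9 -0.6 0 0"

```text
time_s: 10.68
ee_pos: [0.5787, -0.1559, 0.2397]
eef_rot: [-3.141, 0.0, 3.059]
force: [-1.4, -0.0, 0.2]
grip_width: 0.0007
grip_force: 0.8
```

Call:
servo_tool --pt "1 0.2 0 0 0" --pt "1 0.4 0 0 0"

```text
time_s: 10.92
ee_pos: [0.5826, -0.1559, 0.2397]
eef_rot: [-3.142, -0.0, 3.059]
force: [-1.6, -1.3, -0.5]
grip_width: 0.0004
grip_force: 0.8
```

Call:
servo_tool --pt "1 0.2 0 0 0" --pt "1 0.3 0 0 0"

```text
time_s: 11.18
ee_pos: [0.5855, -0.1559, 0.2396]
eef_rot: [-3.142, -0.0, 3.059]
force: [-6.7, -1.2, 3.2]
grip_width: 0.0003
grip_force: 3.4
```

Call:
servo_tool --pt "1 0.2 0 0 0"

```text
time_s: 11.3
ee_pos: [0.5867, -0.156, 0.2396]
eef_rot: [3.141, -0.005, 3.059]
force: [-25.3, -0.4, 14.9]
grip_width: 0.0004
grip_force: 12.8
```

Call:
servo_tool --pt "1 -4 0 0 0" --pt "1 -8 0 0 0" --pt "1 -14 0 5 0" --pt "1 -18 0 15 0" --pt "1 -22 0 20 0" --pt "1 -22 0 20 0" --pt "1 -22 0 20 0" --pt "1 -22 0 20 0" --pt "1 -22 0 20 0"

```text
time_s: 12.42
ee_pos: [0.368, -0.1558, 0.4384]
eef_rot: [3.141, -0.002, 3.059]
force: [-0.4, -0.2, -0.2]
grip_width: 0.0007
grip_force: 0.0
```

```bash
python3 - <<'E'
from h import *
c=ctrl.camera('side');im=cv2.cvtColor(c['image'],cv2.COLOR_RGB2BGR)
cv2.imwrite('pics/s5.png',cv2.resize(im[140:340,140:400],(780,600),interpolation=cv2.INTER_CUBIC))
c=ctrl.camera('top');im=cv2.cvtColor(c['image'],cv2.COLOR_RGB2BGR)
cv2.imwrite('pics/t5.png',cv2.resize(im[140:260,165:385],(792,432),interpolation=cv2.INTER_CUBIC))
E
```

```text
(no output)
```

View pics/s5.png

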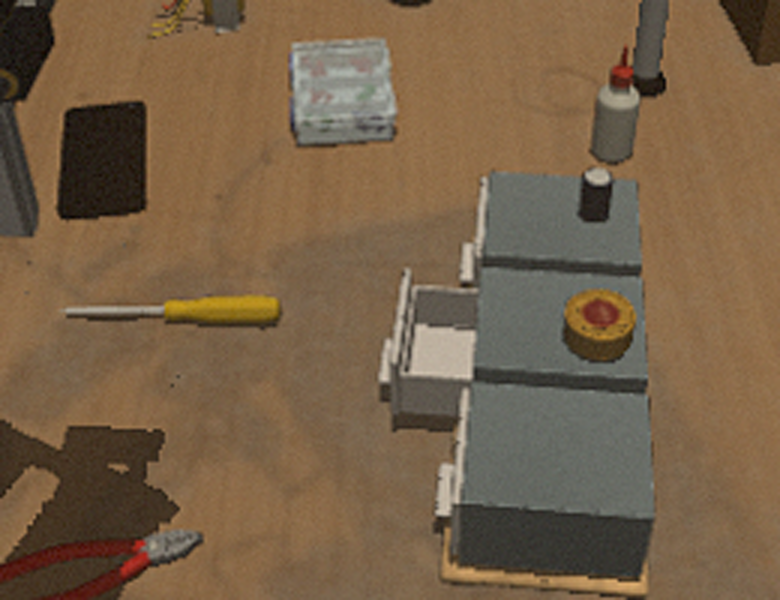

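View pics/t5.png

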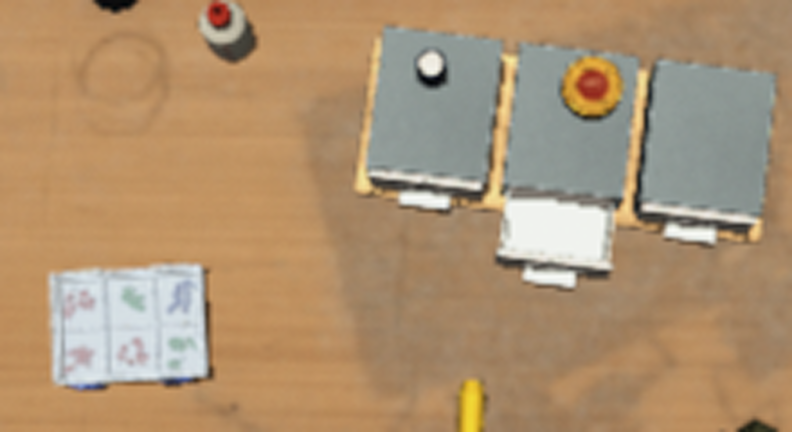

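Both pictures show the two full drawers home, the lid flat, the empty drawer still open at (555,260), and loose things where they were. Handing in.

```bash
python3 -c "
from station import ctrl
print(ctrl.hand_in())"
```

```text
the job is handed in; nothing more can be done
None
```

I closed the battery and pin-board drawers and the organiser lid with fingertip pushes only, left the empty drawer open and the loose things in place, and handed the job in after about 13 s; the hand-in call returned no verdict.

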